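Reset the jar mixer and fit its keyed spindle

ROBOT

A 6-joint arm with a two-finger parallel gripper is mounted at the origin on the work surface. World frame = base frame: x ahead of the robot, y to its left, z up, the work surface at z = 0. Lengths are in m, angles in degrees, forces in N, time in s.
With the tool pointing down it reaches from about 0.3 to 0.75 m from the base axis. Payload 8.5 kg.
Tool frame: the origin (TCP) lies at the very end of the fingers, on their centre line; the grasp point (between the pads) lies behind it (r.hold_point_z is the z of the grasp point in the tool frame, in m); z points along the fingers, y is the direction in which the jaws open and shut (so a half turn about z gives the same grasp; the last joint's range is limited). The gripper opens to 88 mm and grips with 3 to 60 N. Pads are 18 mm wide; open, the fingers measure 123 mm over their backs; the gripper's body (75 mm by 187 mm) begins 45 mm behind the grasp point.
Start: joints at [-87.737, 21.807, 74.336, -0, 83.858, -12.336], TCP at [0.139, -0.532, 0.239] pointing down, gripper open.
Joint ranges: [-178.18, 178.18], [-50.72, 133.34], [12.68, 142.11], [-81.47, 261.47], [9.98, 163.14], [-165.26, 165.26]. Speed limits (degrees/s): [136.94, 136.94, 180, 180, 180, 180].

INTERFACE

Orientations are given as a 3x3 rotation matrix whose columns are the frame's x, y, z axes.
In Python, from workcell import r gives the robot as it stands. The module is installed in compiled form; this text tells all that it offers.
- The arm moves only by the shell command python3 -m jog 'ROWS' [OPENING] [FORCE]. ROWS is JSON, a list that holds one entry, the list of rows, each a list of 4 numbers: the shift along the tool's x, y, z in cm, then the turn about the tool's z in rad. A call has 1 to 12 rows; each row is the pose to reach, as a shift and turn from the pose commanded when the call began, along the tool's axes at that moment; what a row does not reach only later rows make up. A row lasts 1/12 s, in which the tool goes at most 41.7 mm and 7.16 degrees, less where a joint would pass 70% of its speed; a pose out of reach is approached as far as the arm can. A call with a gripper value outside its range is refused whole. OPENING is the closure, from -1 (fully open) to 1 (shut), so that 0 is half open, set as the call begins (- or left out, the last holds). The fingers move at their own pace and stop on an object; FORCE is the grip in N (left out, the last holds). Time passes only in rows, so rows that repeat a pose let the fingers close. It gives the time, the measured TCP pose, the force and the opening at its end, in the units of the state.
- r.get_state(): the state, without advancing time (a new reading comes with each control period).
- r.snapshot(name): name is "side" or "top" or "wrist"; returns the picture (480x640x3 uint8, red, green, blue); there is no depth.
- r.get_calibration(name): a dict with "fx", "fy", "cx", "cy" (pixels), "world_from_camera" (4x4, takes a point from camera to world coordinates). Camera axes: x right, y up, looking along -z (the intrinsics and any distortion apply to the point x, -y, -z); pixel columns grow to the right and rows downward; lengths in m; the calibration is good to about 2 mm. A picture is of the moment at which its call begins: read the wrist's pose just before it. get_calibration takes no time and is no camera call; for the wrist camera it gives the pose at the moment of the call.
- r.finish_job(): hands the job in, once; it reports no verdict.
The state is a dict: "clock": time; "qpos": joint angles; "joint_velocities": joint speeds; "joint_efforts": joint torques, N m; "eef_pos": TCP position; "tool_rot": TCP orientation; "contact_force": force on the tool from outside, world axes, zero at the start; "torque": the same for the moment, N m; "finger_gap": finger opening in m.
Only numpy, scipy, OpenCV 4.12 (cv2) and the standard library are available. Lean on these libraries where they do the work, as an engineer would, in place of code of your own. Each camera call takes 0.05 s, during which the arm holds its last target.

TASK

Take the keyed spindle out of its stand by its square white grip and use its slim tip to press the small recessed reset button on top of the jar mixer's base all the way down for a moment. Then put the spindle tip-first into the mixer's hub, turn it until its key slips into the keyway, and keep pushing against the ejector spring until the collar sits flush on the hub. Finish while still gripping the spindle and holding it fully home, because it springs back out if let go; leave the jars where they stand.

Things in the scene. Friction and masses are not known exactly. Their poses are not given: they have to be found in the camera images.
- spindle_grip (a point): Point to grip, on the axis of the loose steel spindle (190-325 g, 104 mm long), 80 mm above its tip. Grip: white, 24 x 24 mm square, 54 mm long, from 50 to 104 mm above the tip; its flats face x and y. x axis: the way the key and the pointer tab point; z: from tip to grip. At the start the spindle hangs upright in the stand, tip 11 mm above the table
- spindle_tip (a point): Bottom end of the spindle's slim tip, 8 mm in diameter, 8 mm long; a cone widens it, up to 15 mm, to a round shaft 18 mm in diameter. One key 6 mm wide, 24 to 44 mm above the tip, sticks out to 15 mm from the axis. Axes as spindle_grip
- spindle_collar (a point): Centre of the underside of the spindle's steel collar (38 mm in diameter, 6 mm thick), 44 mm above the tip, just above the key. A pointer tab on the collar, 6 mm wide, reaches 31 mm from the axis on the key's side. Axes as spindle_grip
- stand: Fixed grey block 90 x 90 mm, 55 mm tall, holding the spindle, whose collar rests on its top. Origin: centre of its underside; z up; x the way the key points at the start. Its hole is 28.5 mm along x (11 mm behind to 17.5 mm ahead of the origin) by 22 mm along y; lift the spindle straight up 50 mm to clear it
- drive: Fixed base of the jar mixer, an off-white box 160 mm (x) by 220 mm (y), top 65 mm above the table; origin at the centre of its underside, z up. The hub stands on its top at x = 0, y = +45 mm, the reset button is sunk in its top at x = 0, y = -60 mm
- hub_face (a point): Centre of the bore in the hub's top face, 90 mm above the table. Steel hub 48 mm in diameter, 25 mm above the base's top, does not turn. Bore 20.4 mm with one keyway 8.5 mm wide, open to the rim. x axis: outwards along the keyway (turned at random); z up. The shaft enters 24 mm, then the key meets the face unless within about 6 degrees of the keyway. Home: collar on the face
- ejector (a joint): Spring plunger at the bottom of the bore, m, 0 when up, about 0.008 when the spindle is home. The tip meets it when the collar is 8 mm above the face; it pushes back with 6 N there and 11 N at home, more than the spindle's weight
- button_top (a point): Centre of the top of the grey reset button, 17 mm in diameter, in a round well 19 mm wide ringed in dark metal; 58 mm above the table when up, 7 mm below the base's top. Too narrow for a finger
- button (a joint): Travel of the reset button in m, 0 up, 0.005 fully down; takes 1.4 N to start and 5 N fully down, springs back
- jar0_center (a point): Centre of a closed jar of brown paste with a white lid, 80 mm in diameter, 116 mm tall, standing beyond the work; leave alone
- jar1_center (a point): Centre of a second, equal jar; leave alone
- jar2_center (a point): Centre of a third, equal jar; leave alone
Not all that is in view belongs to the job. What is shaped like the part that bears spindle_grip but black, orange or turquoise is not meant.

How it is judged:
By the outcome, as a careful person would: the job done as asked, in the order asked, and still so for the second after the job is handed in, while the arm keeps its last pose, push and grip.
It also fails if it takes over 45 s, if anything falls off the work surface, if the arm or the gripper's body presses on something with over 40 N, if the wrist force passes 120 N, or if a joint passes its speed limit or range.

## Working session

There is one attempt and no reset: what is moved stays moved. The work goes in short steps, Python scripts to look and compute and a shell command to move; the robot and the scene stay as the last step left them, time stands still between calls to the robot, and variables do not carry over. Pictures are saved under pics/ and viewed, and the job is handed in when it is done.

```bash
mkdir -p pics; python3 - <<'E'
from workcell import r
import cv2
print(r.get_state(), r.hold_point_z)
for n in ["side","top","wrist"]:
    c=r.get_calibration(n); print(n,c)
    cv2.imwrite(f"pics/{n}0.png",r.snapshot(n)[:,:,::-1])
E
```

```text
{'clock': 0.0, 'qpos': array([-8.77364533e+01,  2.18404720e+01,  7.43833266e+01, -1.71793026e-04,
        8.38572911e+01, -1.23360040e+01]), 'joint_velocities': array([ 0.03544868,  0.0102103 ,  0.00980149, -0.09564061,  0.02462671,
       -0.000781  ]), 'joint_efforts': array([-3.87138389e-04, -4.37937355e+01, -2.24551839e+01,  7.14044133e-02,
        3.52766225e-02, -1.01482331e-04]), 'eef_pos': array([ 0.13861798, -0.53196609,  0.23815102]), 'tool_rot': array([[ 9.67711075e-01,  2.52062041e-01, -5.88768301e-05],
       [ 2.52061870e-01, -9.67710088e-01,  1.41405855e-03],
       [ 2.99454782e-04, -1.38324072e-03, -9.99998998e-01]]), 'contact_force': array([ 0.59512286, -0.21267538, -0.01434595]), 'torque': array([0.01021166, 0.00807814, 0.02774533]), 'finger_gap': 0.08821019954263666} -0.0187
side {'fx': 440.1526954941534, 'fy': 440.1526954941534, 'cx': 321.75868458756753, 'cy': 236.8506792088513, 'world_from_camera': array([[ 0.93449544,  0.17305143, -0.31108115,  0.30601303],
       [-0.35544744,  0.50118024, -0.78897116, -0.76861011],
       [ 0.01937514,  0.84786294,  0.5298613
[... 225 characters left out ...]
7e-02,  9.79638810e-01, -1.99129225e-01,
         3.91522808e-01],
       [-9.99662384e-01,  2.59724482e-02, -7.41279786e-04,
         3.82468655e-03],
       [ 4.44568705e-03,  1.99080973e-01,  9.79972960e-01,
         1.19709329e+00],
       [ 0.00000000e+00,  0.00000000e+00,  0.00000000e+00,
         1.00000000e+00]])}
wrist {'fx': 428.59932784663835, 'fy': 428.59932784663835, 'cx': 317.5085216160534, 'cy': 238.24499662675004, 'world_from_camera': array([[ 0.25223588,  0.93402537,  0.25293018,  0.20547469],
       [-0.96766519,  0.24375589,  0.06486255, -0.51650966],
       [-0.00106996, -0.26111239,  0.96530781,  0.38295251],
       [ 0.        ,  0.        ,  0.        ,  1.        ]])}
```

View pics/side0.png

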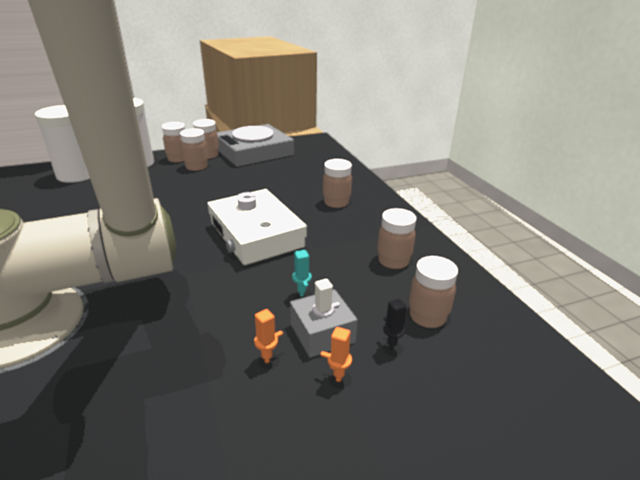

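View pics/top0.png

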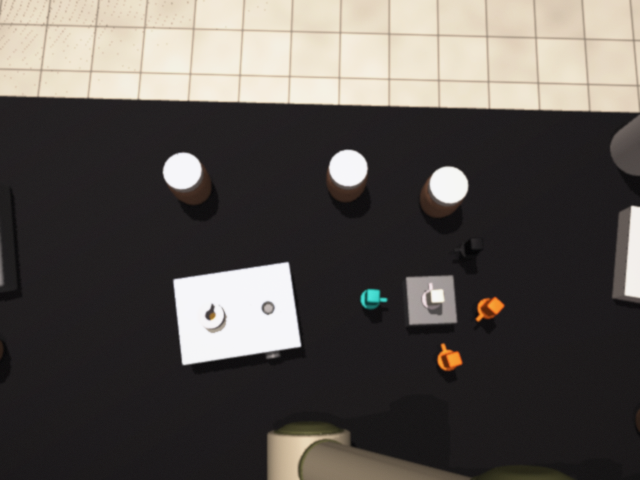

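View pics/wrist0.png

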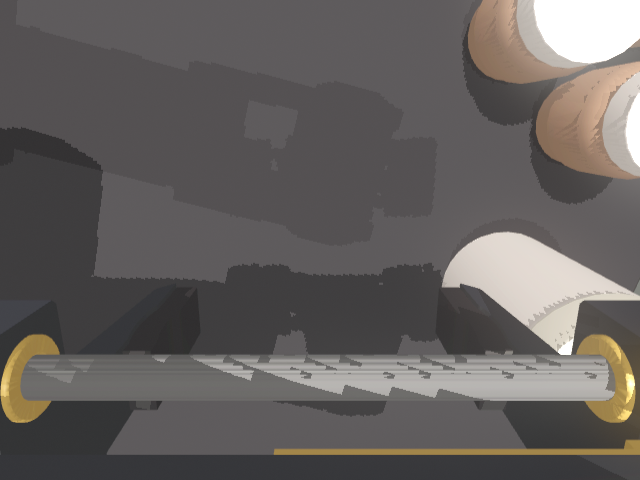

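```bash
python3 - <<'E'
import cv2
im=cv2.imread("pics/top0.png")
a=cv2.resize(im[250:380,160:310],(750,650)[:2] and (690,598),interpolation=cv2.INTER_CUBIC)
cv2.imwrite("pics/z1.png",a)
b=cv2.resize(im[220:390,340:520],(635,600),interpolation=cv2.INTER_CUBIC)
cv2.imwrite("pics/z2.png",b)
E
```

```text
(no output)
```

View pics/z1.png

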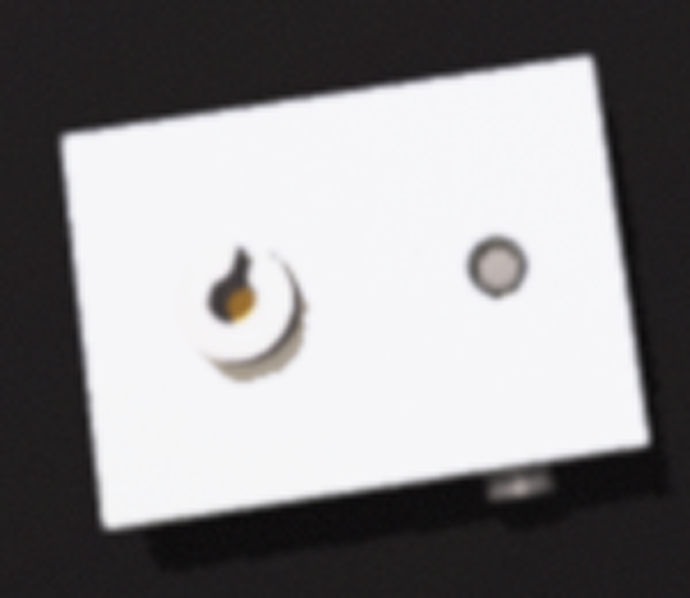

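View pics/z2.png

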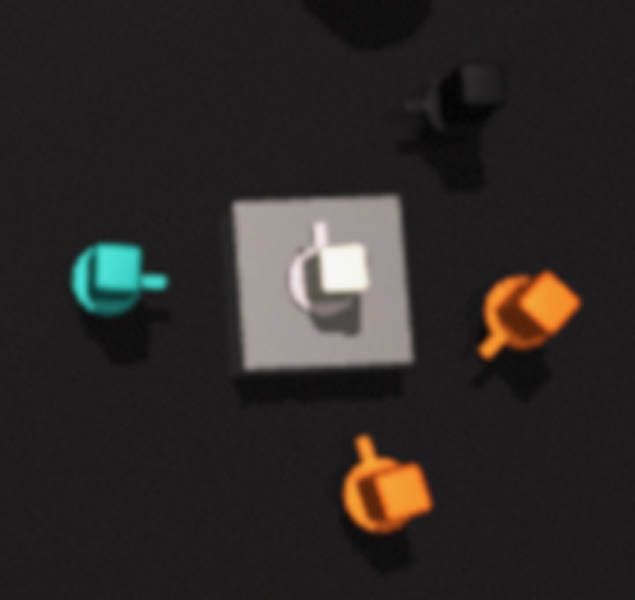

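```bash
cat > h.py <<'E'
import numpy as np, cv2
from workcell import r
def pt(n,px,z,c=None):
    c=c or r.get_calibration(n)
    T=c["world_from_camera"]; px=np.atleast_2d(px).astype(float)
    d=np.c_[(px[:,0]-c["cx"])/c["fx"],-(px[:,1]-c["cy"])/c["fy"],-np.ones(len(px))]@T[:3,:3].T
    return T[:3,3]+d*((z-T[2,3])/d[:,2])[:,None]
def proj(n,P,c=None):
    c=c or r.get_calibration(n); T=c["world_from_camera"]
    q=(np.atleast_2d(P)-T[:3,3])@T[:3,:3]
    return np.c_[c["cx"]+c["fx"]*q[:,0]/-q[:,2], c["cy"]-c["fy"]*q[:,1]/-q[:,2]]
def big(m,roi=None):
    m=m.astype(np.uint8)
    if roi:
        k=np.zeros_like(m);k[roi[1]:roi[3],roi[0]:roi[2]]=1;m=m*k
    cs,_=cv2.findContours(m,cv2.RETR_EXTERNAL,cv2.CHAIN_APPROX_NONE)
    return max(cs,key=cv2.contourArea)
E
python3 - <<'E'
from h import *
im=cv2.imread("pics/top0.png"); g=im.min(2).astype(int)
def rect(m,roi,z,nm):
    c=big(m,roi); bb=cv2.minAreaRect(c); P=pt("top",cv2.boxPoints(bb),z)[:,:2]
    print(nm,"c",P.mean(0),"sides",np.linalg.norm(P[1]-P[0]),np.linalg.norm(P[2]-P[1]),"ang",[np.degrees(np.arctan2(*(P[(i+1)%4]-P[i])[::-1])) for i in range(4)],bb[0])
    return P.mean(0)
c=rect(g>170,(165,255,310,375),.065,"base")
rect((g>60),(395,265,465,335),.055,"stand")
rect((g>205)&(np.arange(480)[:,None]>287),(420,280,450,310),.115,"grip")
c=big(g<190,(258,298,280,320)); (u,v),rad=cv2.minEnclosingCircle(c); print("btn",u,v,rad,pt("top",[u,v],.065))
# colours
hs=cv2.cvtColor(im,cv2.COLOR_BGR2HSV)
sub=im[290:312,425:447]; print(g[285:312,422:448])
E
```

```text
base c [0.49177282 0.15671172] sides 0.22731075376268925 0.16181343776046098 ang [np.float64(-79.72824629590491), np.float64(-169.4917940231196), np.float64(99.99118325251803), np.float64(12.727159709205203)] (235.18312072753906, 313.1086120605469)
stand c [ 0.52744614 -0.21355158] sides 0.09694765551824082 0.0934779450515623 ang [np.float64(-86.087800302372), np.float64(-178.77665723291068), np.float64(93.8527448197158), np.float64(2.179606297998947)] (430.9791564941406, 299.5008544921875)
grip c [ 0.5293146  -0.21222651] sides 0.02360651198053052 0.023657240946445227 ang [np.float64(-88.49918617749404), np.float64(179.09123913317114), np.float64(91.49525517192765), np.float64(-0.6619117657172705)] (436.5, 294.5)
btn 267.5 307.5 6.670932292938232 [[0.5027189  0.09660907 0.065     ]]
[[155 155 155 157 153 149 154 200 226 221 190 163 155 152 153 152 152 152
  152 152 152 151 151 151 151 149]
 [155 155 156 155 154 148 148 195 227 226 197 163 153 153 151 153 151 153
  151 152 151 151 152 150 151 151]
 [155 154 154 154 153 148 147 195 227 227 199 165 154 153 152 152 153 153
  153 152 151
[... 1938 characters left out ...]
03 102  94
   82  87 121 144 149 150 150 149]
 [151 142 140 166 184 161 123 110 112 111 112 114 116 114 113 110 101  87
   77  85 122 144 150 149 150 150]
 [154 147 137 139 152 143 120 115 118 119 118 119 117 115 106  97  85  78
   74  86 120 145 150 151 149 149]
 [155 154 149 140 135 120 103 103 110 115 113 111 105  98  89  80  75  72
   72  87 121 145 150 149 149 149]
 [155 154 153 150 144 120  93  87  92  96  95  93  88  81  75  73  72  73
   74  86 122 145 150 150 149 148]
 [155 155 155 154 149 133 103  81  78  78  78  77  75  74  71  73  72  73
   73  85 122 144 150 150 150 149]
 [155 155 154 154 153 145 118  88  75  75  73  73  72  74  73  74  72  72
   73  87 122 145 149 150 149 149]]
```

```bash
python3 - <<'E'
from h import *
im=cv2.imread("pics/top0.png"); g=im.min(2).astype(np.uint8)
def quad(m,roi,z,nm,k=15):
    m=cv2.morphologyEx(m.astype(np.uint8),cv2.MORPH_CLOSE,np.ones((k,k)))
    c=big(cv2.morphologyEx(m,cv2.MORPH_OPEN,np.ones((k,k))),roi)
    h=cv2.convexHull(c); q=cv2.approxPolyDP(h,5,True)[:,0].astype(float)
    c=c[:,0].astype(float)
    # fit each edge
    L=[]
    for i in range(4):
        a,b=q[i],q[(i+1)%4]; d=(b-a)/np.linalg.norm(b-a); s=(c-a)@d; e=abs((c-a)@[-d[1],d[0]])
        w=c[(e<2.5)&(s>6)&(s<np.linalg.norm(b-a)-6)]
        vx,vy,x,y=cv2.fitLine(w.astype(np.float32),cv2.DIST_HUBER,0,.01,.01).ravel(); L.append(np.cross([vx,vy,0]+np.array([x,y,1])*1,[x,y,1]))
    C=[]
    for i in range(4):
        p=np.cross(L[i-1],L[i]); C.append(p[:2]/p[2])
    P=pt("top",np.array(C),z)[:,:2]
    print(nm,len(q),np.round(C,1).tolist(),"c",P.mean(0).round(4),"sides",[np.linalg.norm(P[i]-P[i-1]).round(4) for i in range(4)],"ang",[np.degrees(np.arctan2(*(P[i]-P[i-1])[::-1])).round(2) for i in range(4)])
quad(g>170,(165,255,310,375),.065,"base",9)
quad(g>120,(395,265,465,335),.055,"stand",25)
m=cv2.dilate(((g>150)).astype(np.uint8),np.ones((1,1)))
# base corner expectation, grip sub-pixel edges from rows/cols at half level
E
```

```text
base 4 [[287.7, 262.4], [299.9, 345.6], [182.6, 363.9], [173.6, 279.6]] c [0.4922 0.1553] sides [np.float64(0.219), np.float64(0.1589), np.float64(0.2191), np.float64(0.159)] ang [np.float64(-79.81), np.float64(-169.76), np.float64(100.23), np.float64(10.21)]
stand 4 [[453.0, 277.0], [453.0, 322.0], [409.3, 322.0], [407.4, 277.0]] c [ 0.5274 -0.2129] sides [np.float64(0.0878), np.float64(0.0862), np.float64(0.0828), np.float64(0.0861)] ang [np.float64(-88.49), np.float64(178.9), np.float64(91.49), np.float64(2.21)]
```

```bash
python3 -m jog '[[[1.5,-0.7,0,0.02],[4.5,-2.1,0,0.04],[8,-3.7,0,0.06],[12,-5.5,0,0.08],[16,-7.4,0,0.1],[20,-9.2,0,0.12],[24,-11,0,0.14],[28,-12.9,0,0.16],[32,-14.7,0,0.18],[36,-16.6,0,0.2],[40,-18.4,0,0.2],[43,-19.8,0,0.2]]]' && python3 -m jog '[[[1.7,-0.8,0,0],[2.65,-1.2,0,0],[2.65,-1.2,0,0],[2.65,-1.2,0,0]]]'; python3 - <<'E'
from h import *
s=r.get_state(); print(s["eef_pos"],s["tool_rot"].round(4).tolist(),s["clock"])
c=r.get_calibration("wrist"); im=r.snapshot("wrist")[:,:,::-1]; cv2.imwrite("pics/w1.png",im); np.save("w1.npy",c,allow_pickle=True); print(c)
E
```

```text
clock: 1.15
eef_pos: [0.4982, -0.237, 0.2386]
tool_rot: [[0.999, 0.055, -0.0], [0.055, -0.999, 0.0], [-0.0, -0.0, -1.0]]
contact_force: [-0.2, 0.0, -0.1]
finger_gap: 0.0879
clock: 1.48
eef_pos: [0.5222, -0.2258, 0.2384]
tool_rot: [[0.998, 0.055, -0.001], [0.055, -0.998, 0.0], [-0.001, -0.0, -1.0]]
contact_force: [0.2, -0.2, 0.7]
finger_gap: 0.088
[ 0.522211   -0.22579697  0.23839052] [[0.9985, 0.0548, -0.0009], [0.0548, -0.9985, 0.0002], [-0.0009, -0.0002, -1.0]] 1.4833
{'fx': 428.59932784663835, 'fy': 428.59932784663835, 'cx': 317.5085216160534, 'cy': 238.24499662675004, 'world_from_camera': array([[ 5.48730373e-02,  9.63569464e-01,  2.61768672e-01,
         5.91244545e-01],
       [-9.98493338e-01,  5.29688181e-02,  1.43303114e-02,
        -2.23399552e-01],
       [-5.73267266e-05, -2.62160623e-01,  9.65024251e-01,
         3.83068707e-01],
       [ 0.00000000e+00,  0.00000000e+00,  0.00000000e+00,
         1.00000000e+00]])}
```

View pics/w1.png

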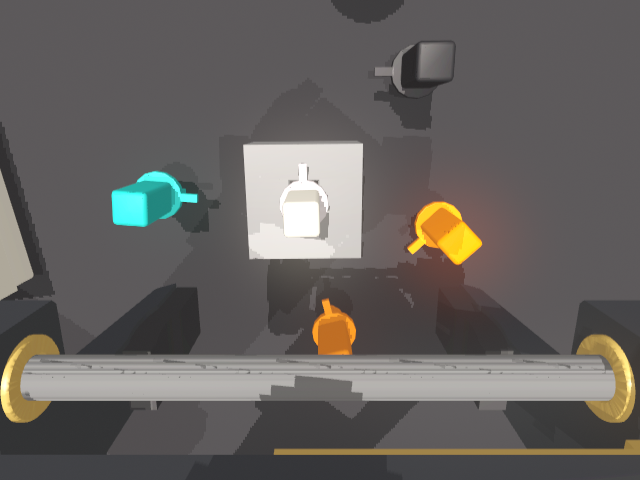

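```bash
python3 - <<'E'
from h import *
im=cv2.imread("pics/w1.png"); cv2.imwrite("pics/z3.png",cv2.resize(im[130:270,230:380],(643,600),interpolation=cv2.INTER_CUBIC))
c=np.load("w1.npy",allow_pickle=True).item()
P=pt("wrist",[[245,143],[362,142],[362,258],[249,259]],.055,c); print(P,P.mean(0))
E
```

```text
[[ 0.57299439 -0.17006292  0.055     ]
 [ 0.57852546 -0.25739068  0.055     ]
 [ 0.48779717 -0.26485696  0.055     ]
 [ 0.48197071 -0.17423794  0.055     ]] [ 0.53032193 -0.21663713  0.055     ]
```

View pics/z3.png

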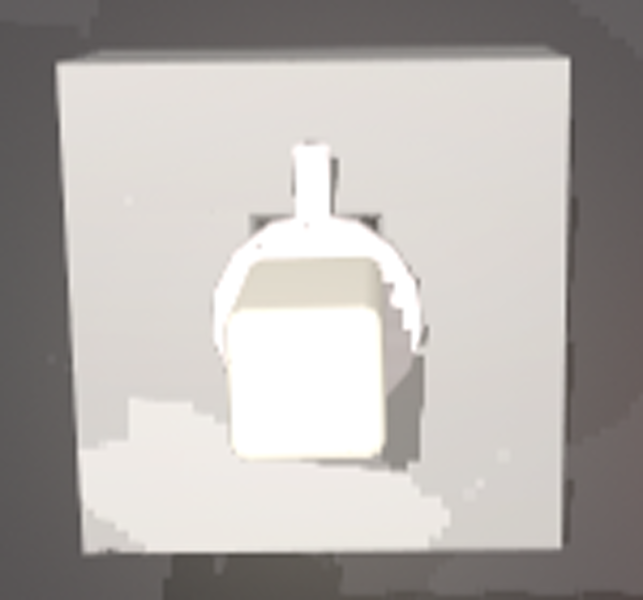

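```bash
python3 - <<'E'
from h import *
c=np.load("w1.npy",allow_pickle=True).item()
for q,z in (([(57,63),(570,58),(563,549),(83,552)],.055),([(230,308),(382,306),(385,459),(233,461)],.115),([(293,144),(329,144)],.061)):
    P=pt("wrist",np.array(q)/4.287+[230,130]-0.4,z,c)[:,:2]; n=len(P)
    d=np.roll(P,-1,0)-P
    print(P.round(4).tolist(),P.mean(0),np.linalg.norm(d,axis=1),np.degrees(np.arctan2(d[:,1],d[:,0])))
E
```

```text
[[0.572, -0.1685], [0.5777, -0.2579], [0.488, -0.264], [0.4825, -0.1742]] [ 0.53005688 -0.21613748] [0.08956235 0.0898986  0.0899438  0.08963242] [ -86.30836805 -176.11139181   93.52239081    3.64560994]
[[0.5415, -0.2044], [0.543, -0.2268], [0.5197, -0.2285], [0.5181, -0.2056]] [ 0.53054322 -0.2163433 ] [0.0224579  0.02339756 0.02296552 0.02340666] [ -86.0906833  -175.70283186   93.92685211    3.05440979]
[[0.5608, -0.2105], [0.5612, -0.2167]] [ 0.56097944 -0.21360699] [0.00624202 0.00624202] [-86.85412391  93.14587609]
```

```bash
python3 -m jog '[[[0.4,-0.4,1,-0.01],[0.86,-0.9,3,-0.01],[0.86,-0.91,6,-0.01],[0.86,-0.91,8,-0.01],[0.86,-0.91,9,-0.01],[0.86,-0.91,9,-0.01],[0.86,-0.91,9,-0.01]]]'; python3 - <<'E'
from h import *
s=r.get_state(); print(s["eef_pos"],s["tool_rot"].round(4).tolist(),s["clock"])
c=r.get_calibration("wrist"); im=r.snapshot("wrist")[:,:,::-1]; cv2.imwrite("pics/w2.png",im); np.save("w2.npy",c,allow_pickle=True)
E
```

```text
clock: 2.12
eef_pos: [0.5307, -0.2163, 0.1491]
tool_rot: [[0.998, 0.064, 0.0], [0.064, -0.998, -0.0], [0.0, 0.0, -1.0]]
contact_force: [0.6, -0.4, 0.1]
finger_gap: 0.0881
[ 0.53068789 -0.21628693  0.14912319] [[0.9979, 0.0641, 0.0002], [0.0641, -0.9979, -0.0002], [0.0002, 0.0002, -1.0]] 2.1167
```

View pics/w2.png

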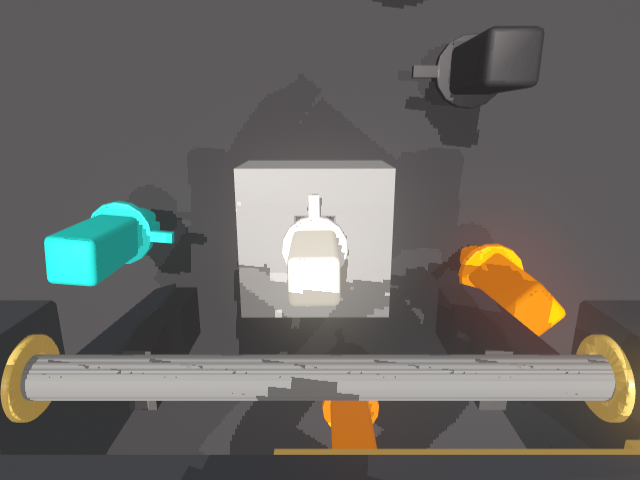

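```bash
python3 - <<'E'
from h import *
im=cv2.imread("pics/w2.png"); cv2.imwrite("pics/z4.png",cv2.resize(im[180:320,240:390],(643,600),interpolation=cv2.INTER_CUBIC))
E
```

```text
(no output)
```

View pics/z4.png

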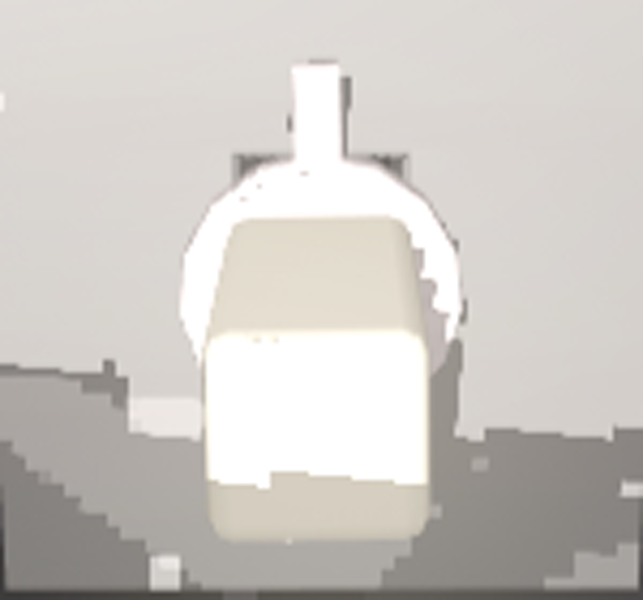

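```bash
python3 - <<'E'
from h import *
c=np.load("w2.npy",allow_pickle=True).item()
for q,z in (([(204,331),(427,329),(429,540),(209,541)],.115),([(292,65),(341,65)],.061),([(181,290),(461,290)],.061)):
    P=pt("wrist",np.array(q)/4.287+[240,180]-0.4,z,c)[:,:2]; n=len(P)
    d=np.roll(P,-1,0)-P
    print(P.round(4).tolist(),P.mean(0),np.linalg.norm(d,axis=1),np.degrees(np.arctan2(d[:,1],d[:,0])))
E
```

```text
[[0.542, -0.2037], [0.5437, -0.2264], [0.5205, -0.2284], [0.5189, -0.2053]] [ 0.53125006 -0.21591541] [0.02275198 0.02329265 0.02317152 0.02318638] [ -85.78397571 -175.04229545   93.95733117    3.92494722]
[[0.5609, -0.2104], [0.5613, -0.2166]] [ 0.56114666 -0.21350321] [0.00626111 0.00626111] [-86.32024511  93.67975489]
[[0.5301, -0.1975], [0.5325, -0.2344]] [ 0.5312879  -0.21594591] [0.03696995 0.03696995] [-86.32216508  93.67783492]
```

```bash
python3 -m jog '[[[0,0,1,0],[0,0,3,0],[0,0,5,0],[0,0,6.8,0],[0,0,7.6,0],[0,0,7.7,0],[0,0,7.7,0]]]' && python3 -m jog '[[[0,0,0,0],[0,0,0,0],[0,0,0,0],[0,0,0,0],[0,0,0,0],[0,0,0,0]]]' 1 45
```

```text
clock: 2.75
eef_pos: [0.5311, -0.216, 0.0722]
tool_rot: [[0.998, 0.065, 0.001], [0.065, -0.998, -0.0], [0.001, 0.0, -1.0]]
contact_force: [0.1, 0.1, 0.9]
finger_gap: 0.0883
clock: 3.25
eef_pos: [0.5309, -0.2158, 0.0719]
tool_rot: [[0.998, 0.065, 0.0], [0.065, -0.998, -0.0], [0.0, 0.0, -1.0]]
contact_force: [-0.0, -0.3, 0.2]
finger_gap: 0.0499
```

```bash
python3 -m jog '[[[0,0,0,0],[0,0,0,0],[0,0,0,0],[0,0,0,0],[0,0,0,0],[0,0,0,0]]]' && python3 -m jog '[[[0,0,-0.3,0],[0,0,-1,0],[0,0,-2,0],[0,0,-4,0],[0,0,-6,0],[0,0,-8,0],[0,0,-10,0],[0,0,-11.5,0],[0,0,-11.8,0],[0,0,-11.8,0],[0,0,-11.8,0]]]';  python3 - <<'E'
from h import *
s=r.get_state(); print(s["eef_pos"],s["finger_gap"],s["clock"],s["contact_force"])
for n in ("wrist","side"): cv2.imwrite(f"pics/{n}3.png",r.snapshot(n)[:,:,::-1])
np.save("w3.npy",r.get_calibration("wrist"),allow_pickle=True)
E
```

```text
clock: 3.75
eef_pos: [0.5308, -0.2157, 0.0717]
tool_rot: [[0.998, 0.065, 0.0], [0.065, -0.998, 0.0], [0.0, -0.0, -1.0]]
contact_force: [0.5, 0.6, 0.1]
finger_gap: 0.0238
clock: 4.67
eef_pos: [0.5305, -0.2156, 0.1892]
tool_rot: [[0.998, 0.065, -0.001], [0.065, -0.998, 0.001], [-0.001, -0.001, -1.0]]
contact_force: [-0.1, 0.2, -2.8]
finger_gap: 0.0237
[ 0.53045168 -0.2155733   0.18922734] 0.023673357287384088 4.6667 [-0.09906888  0.17788316 -2.83118334]
```

View pics/wrist3.png

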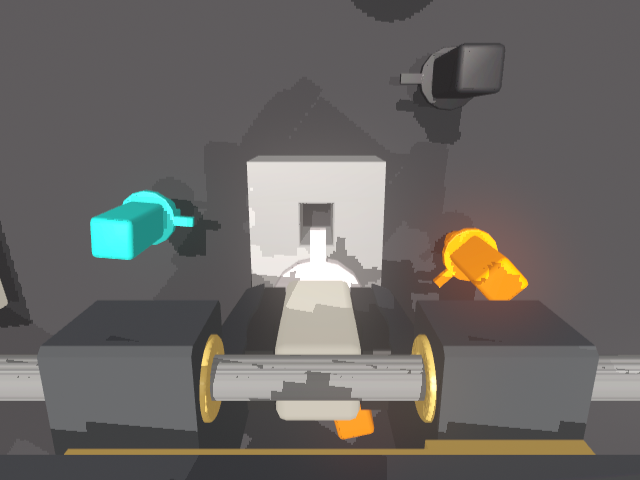

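View pics/side3.png

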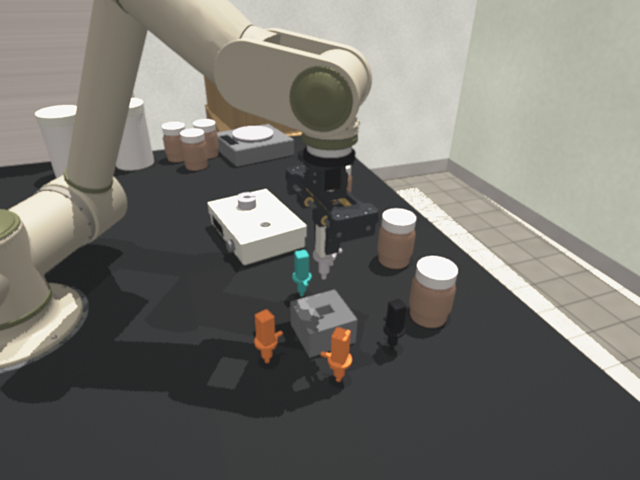

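```bash
python3 -m jog '[[[-0.2,-1,0,0],[-0.7,-3.5,0,0],[-1.4,-7,0,0],[-2.2,-10.7,0,0],[-3,-14.5,0,0],[-3.8,-18.4,0,0],[-4.6,-22.3,0,0],[-5.4,-26.2,0,0],[-6.2,-30,0,0],[-6.9,-33.7,0,0],[-7.5,-36.3,0,0],[-7.6,-37.2,0,0]]]'; python3 -m jog '[[[0,0,0,0],[0,0,0,0]]]'; python3 - <<'E'
from h import *
s=r.get_state(); print(s["eef_pos"],s["finger_gap"],s["clock"],s["contact_force"])
np.save("w4.npy",r.get_calibration("wrist"),allow_pickle=True)
for n in ("wrist","top"): cv2.imwrite(f"pics/{n}4.png",r.snapshot(n)[:,:,::-1])
E
```

```text
clock: 5.77
eef_pos: [0.4285, 0.1537, 0.1894]
tool_rot: [[0.998, 0.068, -0.002], [0.068, -0.998, 0.001], [-0.002, -0.001, -1.0]]
contact_force: [-0.2, 0.4, -3.2]
finger_gap: 0.0239
clock: 5.93
eef_pos: [0.4308, 0.1503, 0.1895]
tool_rot: [[0.998, 0.066, -0.0], [0.066, -0.998, -0.0], [-0.0, 0.0, -1.0]]
contact_force: [-0.2, -0.5, -3.4]
finger_gap: 0.0234
[0.43079724 0.15032522 0.189528  ] 0.023441125021799278 5.9333 [-0.23164566 -0.48136631 -3.41672618]
```

View pics/wrist4.png

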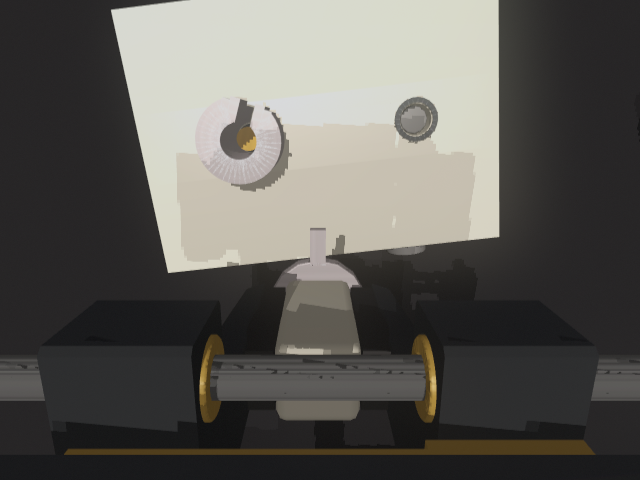

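```bash
python3 - <<'E'
from h import *
im=cv2.imread("pics/wrist4.png"); cv2.imwrite("pics/z5.png",cv2.resize(im[85:195,185:300],(627,600),interpolation=cv2.INTER_CUBIC))
cv2.imwrite("pics/z6.png",cv2.resize(im[85:155,380:450],(600,600),interpolation=cv2.INTER_CUBIC))
E
```

```text
(no output)
```

View pics/z5.png

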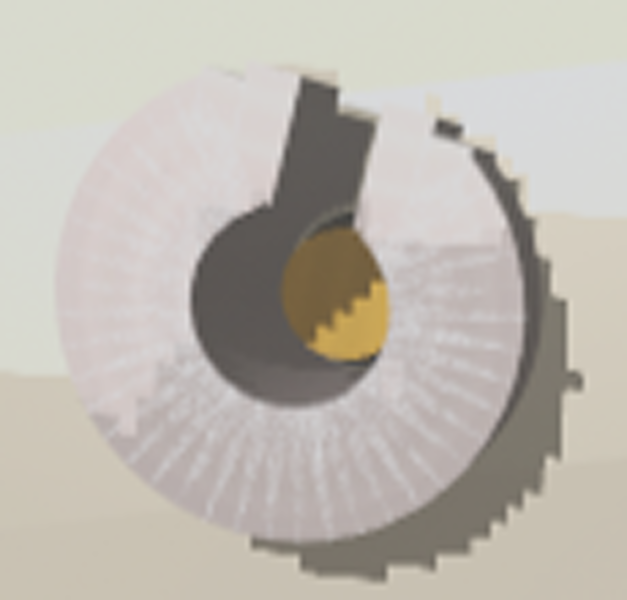

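View pics/z6.png

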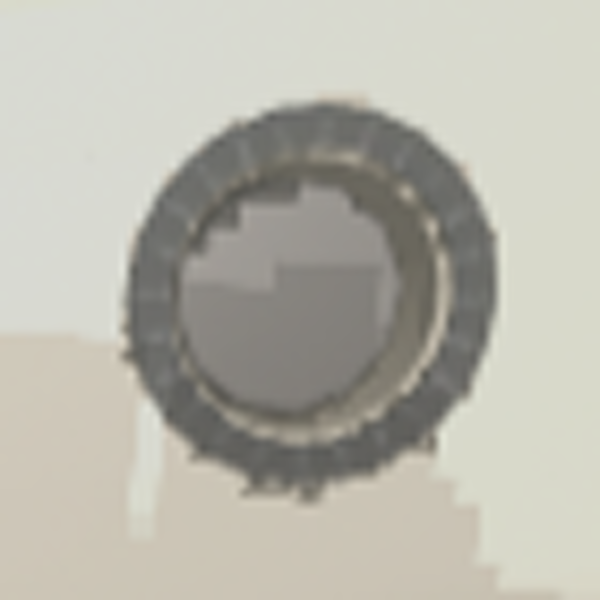

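```bash
python3 - <<'E'
from h import *
c=np.load("w4.npy",allow_pickle=True).item()
s=627/115; o=np.array([185,85])-0.4
def W(q,z,s,o): return pt("wrist",np.array(q)/s+o,z,c)[:,:2]
P=W([(191,305),(389,305),(290,203),(290,407),(56,305),(525,305),(290,68),(290,542)],.09,s,o)
for i in range(0,8,2): print("hub",P[i:i+2].mean(0),np.linalg.norm(P[i]-P[i+1]))
K=W([(272,205),(301,78),(355,228),(378,118)],.09,s,o)
for i in (0,2):
    d=K[i+1]-K[i]; print("kw",np.degrees(np.arctan2(d[1],d[0])))
H=P.mean(0)
B=W([(128,291),(497,291),(312,100),(312,482)],.065,600/70,np.array([380,85])-0.4)
print("btn",B[:2].mean(0),B[2:].mean(0),np.linalg.norm(B[0]-B[1]),np.linalg.norm(B[2]-B[3])); Bc=B.mean(0)
print(H,Bc,np.linalg.norm(H-Bc),"drive yaw",np.degrees(np.arctan2(*(H-Bc)[::-1]))-90)
# mid direction of keyway through centre
# top cam keyway
Q=pt("top",np.array([(232,297),(241,250)])/4.6+[160,250],.09)[:,:2]; d=Q[1]-Q[0]; print("top hub",Q[0],np.degrees(np.arctan2(d[1],d[0])))
E
```

```text
hub [0.48689782 0.19702432] 0.020188999511982813
hub [0.48678458 0.19702258] 0.02032569247871623
hub [0.48690124 0.19697243] 0.04782142873394089
hub [0.4862862  0.19701395] 0.04725315461877097
kw -12.247237719682762
kw -10.659267948589001
btn [0.50568921 0.09407072] [0.5055177  0.09408486] 0.026052581190078385 0.026025535974947344
[0.48671746 0.19700832] [0.50560346 0.09407779] 0.10464881976854963 drive yaw 10.397149572949672
top hub [0.48456738 0.19875496] -7.411114006871745
```

```bash
python3 -m jog '[[[1,0.9,0,0],[3.5,3,0,0],[6,5.2,0,0],[7.07,6.1,0,0],[7.07,6.1,1,0],[7.07,6.1,3,0],[7.07,6.1,4.5,0],[7.07,6.1,5,0],[7.07,6.1,5,0],[7.07,6.1,5,0]]]'; python3 - <<'E'
from h import *
s=r.get_state(); print(s["eef_pos"],s["finger_gap"],s["clock"],s["contact_force"])
for n in ("wrist","side"): cv2.imwrite(f"pics/{n}5.png",r.snapshot(n)[:,:,::-1])
im=cv2.imread("pics/side5.png"); cv2.imwrite("pics/z7.png",cv2.resize(im[130:270,200:340],(600,600),interpolation=cv2.INTER_CUBIC))
E
```

```text
clock: 6.87
eef_pos: [0.5061, 0.0934, 0.1402]
tool_rot: [[0.998, 0.064, 0.001], [0.064, -0.998, -0.0], [0.001, 0.0, -1.0]]
contact_force: [-0.2, 0.6, -2.3]
finger_gap: 0.0232
[0.50605664 0.09340584 0.14016233] 0.023220543747548818 6.8667 [-0.24966683  0.62615522 -2.33312639]
```

View pics/wrist5.png

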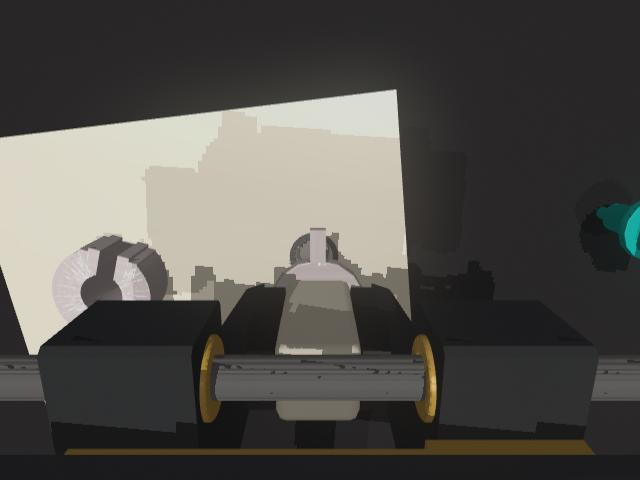

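View pics/z7.png

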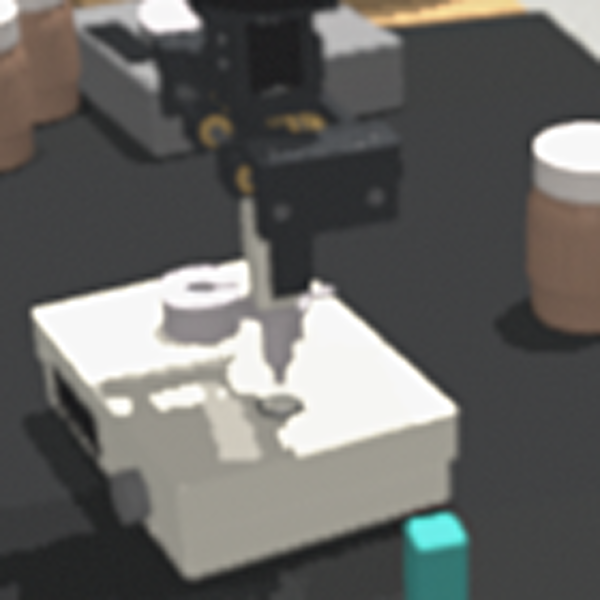

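```bash
python3 -m jog '[[[-0.06,-0.06,0.7,0],[-0.06,-0.06,1.3,0],[-0.06,-0.06,1.7,0],[-0.06,-0.06,2.0,0],[-0.06,-0.06,2.0,0]]]'; python3 -m jog '[[[0,0,0.15,0],[0,0,0.3,0],[0,0,0.4,0],[0,0,0.4,0]]]';python3 -m jog '[[[0,0,0.1,0],[0,0,0.2,0],[0,0,0.2,0]]]'
```

```text
clock: 7.38
eef_pos: [0.5045, 0.0948, 0.1191]
tool_rot: [[0.998, 0.065, -0.001], [0.065, -0.998, 0.0], [-0.001, -0.0, -1.0]]
contact_force: [1.0, -0.4, -3.3]
finger_gap: 0.0239
clock: 7.72
eef_pos: [0.5048, 0.0948, 0.1159]
tool_rot: [[0.998, 0.065, 0.0], [0.065, -0.998, 0.0], [0.0, -0.0, -1.0]]
contact_force: [-0.9, -0.4, 1.1]
finger_gap: 0.0238
clock: 7.97
eef_pos: [0.5048, 0.0948, 0.1138]
tool_rot: [[0.998, 0.065, 0.0], [0.065, -0.998, 0.0], [0.0, -0.0, -1.0]]
contact_force: [-1.5, 0.5, 2.1]
finger_gap: 0.0239
```

```bash
python3 -m jog '[[[0,0,0.1,0],[0,0,0.15,0],[0,0,0.15,0],[0,0,0.15,0]]]'
```

```text
clock: 8.3
eef_pos: [0.505, 0.0948, 0.1134]
tool_rot: [[0.998, 0.065, 0.001], [0.065, -0.998, -0.0], [0.001, 0.0, -1.0]]
contact_force: [-3.1, -0.1, 10.6]
finger_gap: 0.0236
```

```bash
python3 -m jog '[[[0,0,0,0],[0,0,0,0],[0,0,-0.3,0],[0,0,-1.2,0],[0,0,-3,0],[0,0,-5.5,0],[0,0,-7.3,0],[0,0,-7.6,0],[0,0,-7.6,0]]]'; python3 -m jog '[[[-0.1,-1,0,0.03],[-0.4,-4,0,0.08],[-0.8,-7.5,0,0.15],[-1.1,-9.7,0,0.22],[-1.17,-10.3,0,0.267],[-1.17,-10.3,0,0.267],[-1.17,-10.3,0,0.267],[-1.17,-10.3,0,0.267]]]';  python3 - <<'E'
from h import *
s=r.get_state(); print(s["eef_pos"],s["tool_rot"].round(4).tolist(),s["finger_gap"],s["clock"],s["contact_force"])
for n in ("wrist","side","top"): cv2.imwrite(f"pics/{n}6.png",r.snapshot(n)[:,:,::-1])
np.save("w6.npy",r.get_calibration("wrist"),allow_pickle=True)
im=cv2.imread("pics/side6.png"); cv2.imwrite("pics/z8.png",cv2.resize(im[130:270,170:310],(600,600),interpolation=cv2.INTER_CUBIC))
E
```

```text
clock: 9.05
eef_pos: [0.505, 0.0948, 0.1889]
tool_rot: [[0.998, 0.065, 0.002], [0.065, -0.998, -0.0], [0.002, 0.0, -1.0]]
contact_force: [-0.0, 0.3, -4.2]
finger_gap: 0.0235
clock: 9.72
eef_pos: [0.4863, 0.1961, 0.1874]
tool_rot: [[0.98, -0.2, -0.001], [-0.2, -0.98, -0.0], [-0.001, 0.001, -1.0]]
contact_force: [0.8, -0.2, -2.5]
finger_gap: 0.0235
[0.48633261 0.19611107 0.18741761] [[0.9798, -0.2, -0.0015], [-0.2, -0.9798, -0.0005], [-0.0013, 0.0007, -1.0]] 0.023504033104258946 9.7167 [ 0.793101   -0.24945182 -2.48240287]
```

View pics/wrist6.png

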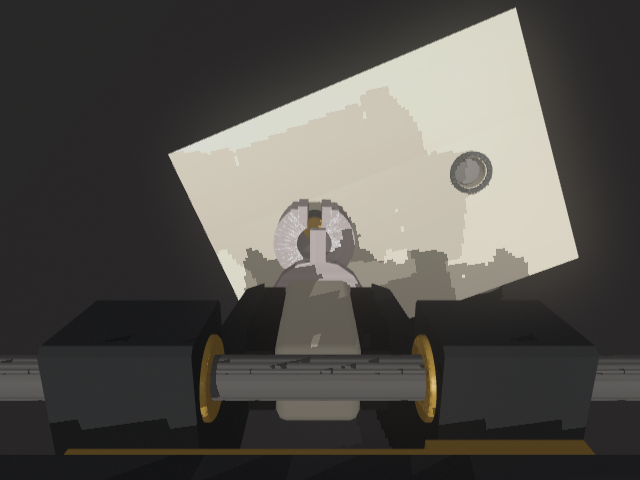

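View pics/z8.png

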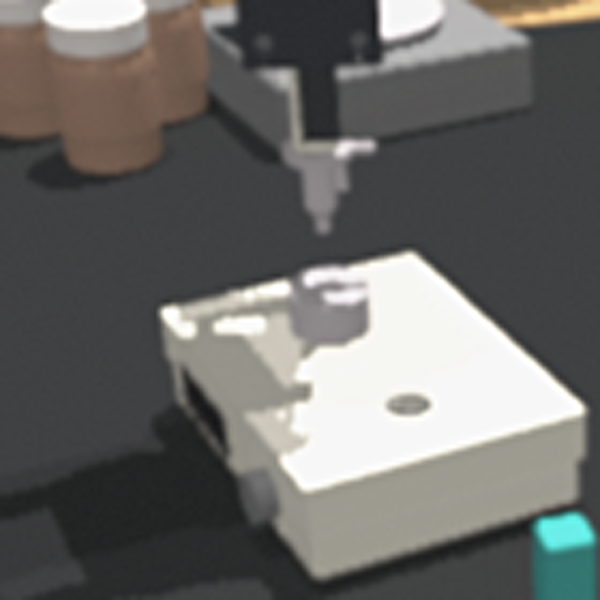

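Lined up over the hub; the wrist view shows the tab (~318, 245) below the keyway (~315, 210). I'll zoom to check the angle and lateral alignment.

```bash
python3 - <<'E'
from h import *
im=cv2.imread("pics/wrist6.png"); cv2.imwrite("pics/z9.png",cv2.resize(im[190:300,260:375],(627,600),interpolation=cv2.INTER_CUBIC))
E
```

```text
(no output)
```

View pics/z9.png

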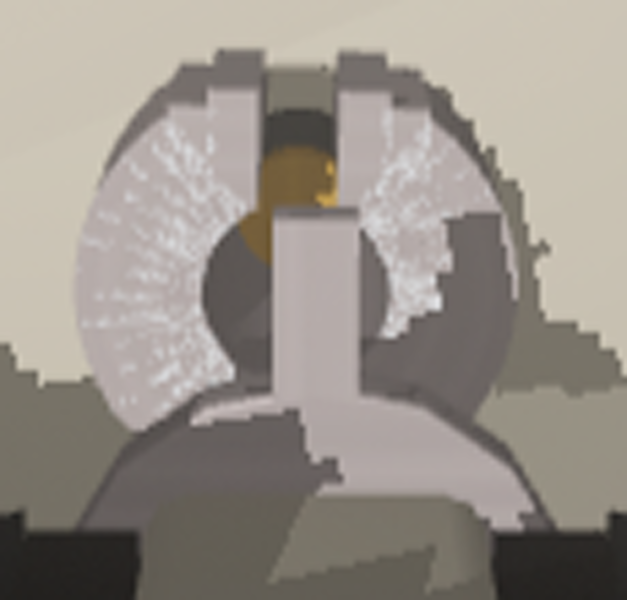

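```bash
python3 - <<'E'
from h import *
c=np.load("w6.npy",allow_pickle=True).item(); s=627/115; o=np.array([260,190])-.4
W=lambda q,z: pt("wrist",np.array(q)/s+o,z,c)
P=W([(75,290),(518,290),(203,290),(389,290)],.09); print(P[:2].mean(0),P[2:].mean(0),np.linalg.norm(P[0]-P[1]),np.linalg.norm(P[2]-P[3]))
K=W([(298.5,90),(298.5,182)],.09); d=K[0]-K[1]; print(np.degrees(np.arctan2(d[1],d[0])))
z=.1874-.0607+.05
T=W([(274,212),(359,212),(274,390),(359,390)],z); print(T); print(T.mean(0)); d=T[:2].mean(0)-T[2:].mean(0); print("tab yaw",np.degrees(np.arctan2(d[1],d[0])))
t=np.array([.48633,.19611]); x=np.array([.9798,-.2]); y=np.array([-.2,-.9798])
for n,p in (("tab",T[:2].mean(0)),("hub",P.mean(0)),("hub4",[.4868,.1970,0])): e=p[:2]-t; print(n,e@x,e@y)
E
```

```text
[0.48749572 0.19712655 0.09      ] [0.48750669 0.19717995 0.09      ] 0.04780416070165141 0.020071270280956344
-11.71410579999863
[[0.51711603 0.19188069 0.1767    ]
 [0.51594049 0.18615778 0.1767    ]
 [0.50452838 0.19452674 0.1767    ]
 [0.50332806 0.18868392 0.1767    ]]
[0.51022824 0.19031228 0.1767    ]
tab yaw -11.598601044959942
tab 0.03100641181037869 0.0009078795631005291
hub 0.0009389003219129404 -0.001256415674132915
hub4 0.00028250600000002507 -0.000966022000000007
```

```bash
python3 -m jog '[[[0.06,-0.2,0.4,0],[0.06,-0.2,1,0],[0.06,-0.2,2,0],[0.06,-0.2,2.6,0],[0.06,-0.2,2.7,0],[0.06,-0.2,2.7,0],[0.06,-0.2,2.7,0]]]';  python3 - <<'E'
from h import *
s=r.get_state(); print(s["eef_pos"],s["tool_rot"].round(4).tolist(),s["finger_gap"],s["clock"],s["contact_force"])
np.save("w7.npy",r.get_calibration("wrist"),allow_pickle=True)
for n in ("wrist","side"): cv2.imwrite(f"pics/{n}7.png",r.snapshot(n)[:,:,::-1])
im=cv2.imread("pics/side7.png"); a=cv2.resize(im[160:230,210:280],(400,400),interpolation=cv2.INTER_CUBIC)
im=cv2.imread("pics/wrist7.png"); b=cv2.resize(im[200:300,270:370],(400,400),interpolation=cv2.INTER_CUBIC)
cv2.imwrite("pics/z10.png",np.hstack([a,b]))
E
```

```text
clock: 10.45
eef_pos: [0.4875, 0.1987, 0.1614]
tool_rot: [[0.98, -0.201, 0.0], [-0.201, -0.98, 0.0], [0.0, -0.0, -1.0]]
contact_force: [-0.1, 0.9, -3.0]
finger_gap: 0.0235
[0.48753021 0.19866105 0.16140236] [[0.9796, -0.2008, 0.0003], [-0.2008, -0.9796, 0.0], [0.0002, -0.0001, -1.0]] 0.023537118333160845 10.45 [-0.0940247   0.87056519 -3.00419277]
```

View pics/z10.png

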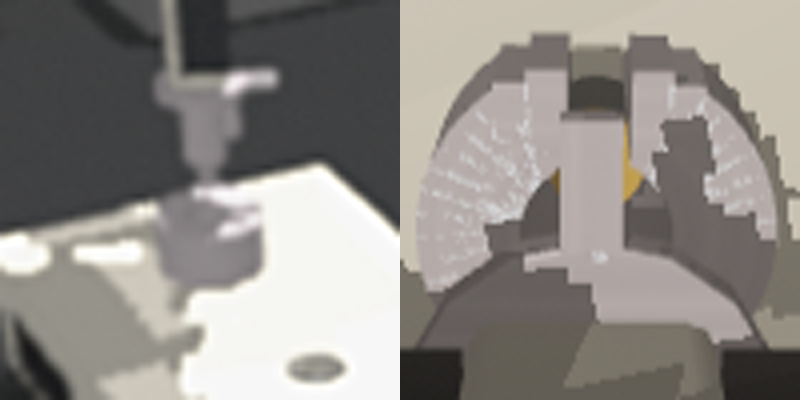

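```bash
python3 -m jog '[[[0,0.05,0.4,0],[0,0.05,0.9,0],[0,0.05,1.3,0],[0,0.05,1.6,0],[0,0.05,1.6,0]]]'; python3 -m jog '[[[0,0,0.2,0],[0,0,0.4,0],[0,0,0.6,0],[0,0,0.8,0],[0,0,0.8,0]]]'
```

```text
clock: 10.97
eef_pos: [0.4869, 0.1981, 0.1444]
tool_rot: [[0.98, -0.201, -0.002], [-0.201, -0.98, -0.0], [-0.001, 0.001, -1.0]]
contact_force: [0.3, 0.4, -3.9]
finger_gap: 0.0236
clock: 11.38
eef_pos: [0.4871, 0.1982, 0.1369]
tool_rot: [[0.98, -0.201, -0.001], [-0.201, -0.98, -0.0], [-0.001, 0.0, -1.0]]
contact_force: [-0.4, -1.1, -2.6]
finger_gap: 0.0239
```

```bash
python3 -m jog '[[[0,0,0.2,0],[0,0,0.4,0],[0,0,0.6,0],[0,0,0.7,0],[0,0,0.7,0],[0,0,0.7,0]]]'
```

```text
clock: 11.88
eef_pos: [0.4873, 0.1982, 0.1302]
tool_rot: [[0.98, -0.201, -0.0], [-0.201, -0.98, -0.0], [-0.0, 0.0, -1.0]]
contact_force: [-0.6, -0.9, -2.4]
finger_gap: 0.0237
```

```bash
python3 -m jog '[[[0,0,0.15,0],[0,0,0.3,0],[0,0,0.45,0],[0,0,0.5,0],[0,0,0.5,0]]]'; python3 - <<'E'
from h import *
cv2.imwrite("pics/wrist8.png",r.snapshot("wrist")[:,:,::-1])
im=cv2.imread("pics/wrist8.png"); cv2.imwrite("pics/z11.png",cv2.resize(im[200:320,250:390],(700,600),interpolation=cv2.INTER_CUBIC))
E
```

```text
clock: 12.3
eef_pos: [0.4872, 0.1982, 0.1251]
tool_rot: [[0.98, -0.201, -0.0], [-0.201, -0.98, -0.0], [-0.0, 0.0, -1.0]]
contact_force: [0.8, -0.7, -2.1]
finger_gap: 0.0236
```

View pics/z11.png

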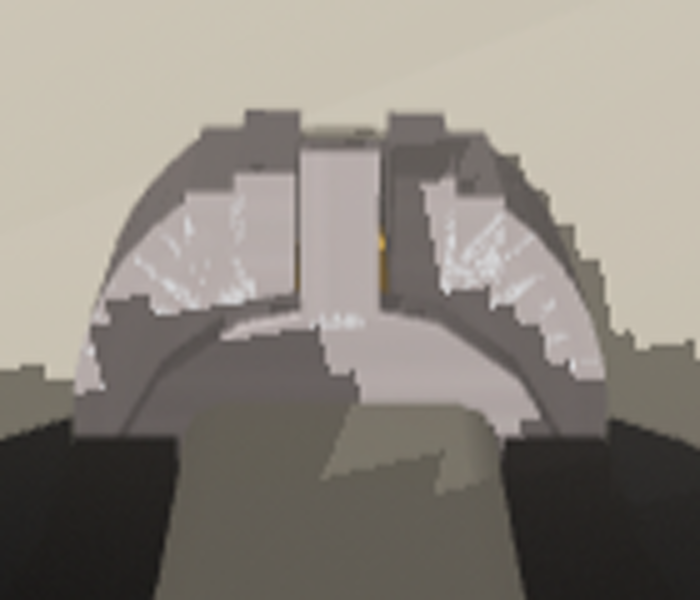

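```bash
python3 -m jog '[[[0,0,0.15,0],[0,0,0.35,0],[0,0,0.55,0],[0,0,0.75,0],[0,0,0.9,0],[0,0,1,0],[0,0,1,0]]]' - 60; python3 -m jog '[[[0,0,0.15,0],[0,0,0.3,0],[0,0,0.45,0],[0,0,0.6,0],[0,0,0.7,0],[0,0,0.7,0]]]'
```

```text
clock: 12.93
eef_pos: [0.4872, 0.1982, 0.115]
tool_rot: [[0.98, -0.201, -0.0], [-0.201, -0.98, -0.0], [-0.0, 0.0, -1.0]]
contact_force: [0.3, -0.8, -2.4]
finger_gap: 0.0235
clock: 13.43
eef_pos: [0.4874, 0.1982, 0.1087]
tool_rot: [[0.98, -0.201, 0.001], [-0.201, -0.98, 0.0], [0.001, -0.0, -1.0]]
contact_force: [-2.0, -0.9, 7.3]
finger_gap: 0.0236
```

```bash
python3 -m jog '[[[0,0,0.1,0],[0,0,0.2,0],[0,0,0.25,0],[0,0,0.25,0],[0,0,0.25,0]]]'; python3 -m jog '[[[0,0,0.05,0],[0,0,0.1,0],[0,0,0.1,0],[0,0,0.1,0]]]'
```

```text
clock: 13.85
eef_pos: [0.4875, 0.1982, 0.1067]
tool_rot: [[0.98, -0.201, 0.001], [-0.201, -0.98, 0.0], [0.001, -0.0, -1.0]]
contact_force: [-3.7, -1.1, 8.7]
finger_gap: 0.0235
clock: 14.18
eef_pos: [0.4875, 0.1982, 0.1067]
tool_rot: [[0.98, -0.201, 0.002], [-0.201, -0.98, 0.0], [0.002, -0.001, -1.0]]
contact_force: [-6.6, -2.6, 20.0]
finger_gap: 0.0235
```

```bash
python3 -m jog '[[[0,0,0,0],[0,0,0,0],[0,0,0,0],[0,0,0,0],[0,0,0,0],[0,0,0,0]]]'; python3 - <<'E'
from h import *
for n in ("wrist","side"): cv2.imwrite(f"pics/{n}9.png",r.snapshot(n)[:,:,::-1])
im=cv2.imread("pics/side9.png"); a=cv2.resize(im[170:240,210:280],(400,400),interpolation=cv2.INTER_CUBIC)
im=cv2.imread("pics/wrist9.png"); b=cv2.resize(im[220:320,270:370],(400,400),interpolation=cv2.INTER_CUBIC)
cv2.imwrite("pics/z12.png",np.hstack([a,b]))
E
```

```text
clock: 14.68
eef_pos: [0.4875, 0.1982, 0.1067]
tool_rot: [[0.98, -0.201, 0.002], [-0.201, -0.98, 0.0], [0.002, -0.001, -1.0]]
contact_force: [-6.8, -1.9, 18.3]
finger_gap: 0.0233
```

View pics/z12.png

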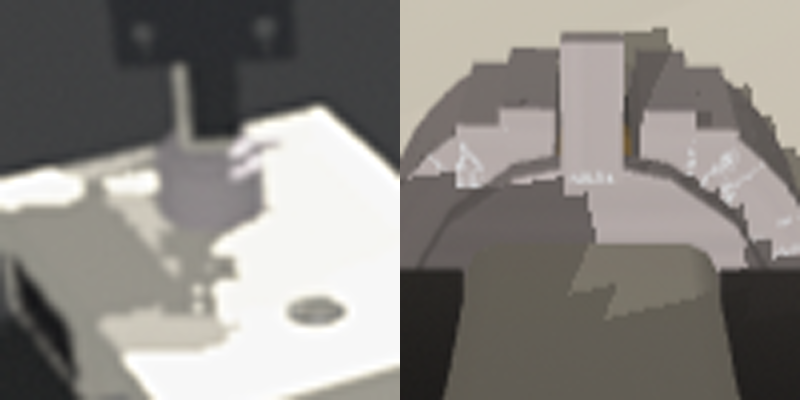

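View pics/side9.png

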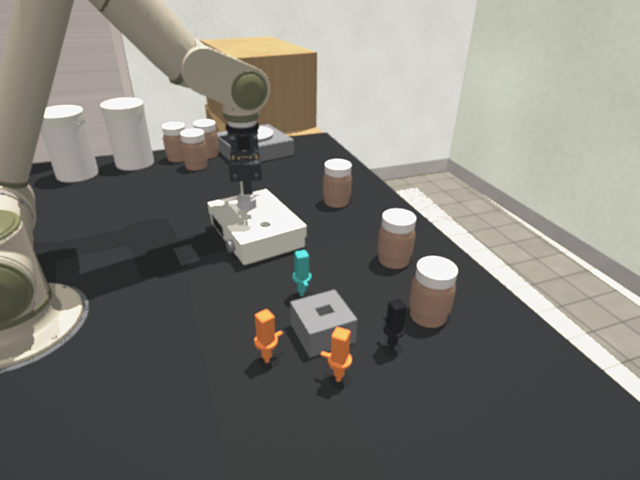

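The pictures show the collar resting on the hub in line with the keyway, the stand empty, and the jars and decoys unmoved. The push is steady at about 18 N, so I'm handing in.

```bash
python3 - <<'E'
from workcell import r
print(r.finish_job()); s=r.get_state(); print(s["clock"],s["eef_pos"],s["contact_force"],s["finger_gap"])
E
```

```text
the job is handed in; nothing more can be done
None
the job is handed in; nothing more can be done
```

The job is handed in, at about 14.8 s, with the spindle fully home in the hub and the arm still gripping it and pushing down. The hand-in gives no verdict.

- **Button:** I lifted the spindle from the stand and pressed the reset button to its hard stop. The tip reached about 53 mm above the table and the push was about 13 N. I held it briefly, then let it spring back up.
- **Insertion:** I turned the spindle about 15° to match the keyway, measured at about -11.6°. The key went in without catching, and I pushed against the ejector spring until the collar hit the hub.
- **Last checks:** The gripper stayed at the height where the collar seats: 106.7 mm measured, 106.5 mm expected. After half a second the push was still about 18 N, with grip force set to 60 N and the grip width steady at 23.5 mm. The last pictures show the collar on the hub, the pointer tab over the keyway, and the jars and look-alikes untouched.
- **Disagreements:** The top and wrist cameras differed by about 3 mm on position. I used the wrist camera, measuring the hub and spindle relative to each other. About 7 N of sideways force remained at the end, with no sign of slipping.

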